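# Start a polishing batch of machine parts

## Task

Start a polishing batch: put all the bare steel machine parts from the bench into the tub of the polishing machine, switch off all five toggles on the power strip so that the start does not trip the breaker, and shut the machine's lid fully. Only when that is done, turn the machine's key clockwise to start, hold it there for about a second, and let go so that it springs back to run. Leave everything else on the bench where it stands.

Things in the scene. Friction and masses are not known exactly. Their poses are not given: they have to be found in the camera images.
- polisher: Fixed grey polishing machine. Open-topped tub, inside 240 (its x) by 200 (y) by 65 mm deep, walls 6 mm, floor 30 and rim 95 mm above the table; a clear lid is hinged on the rim of its -y side. A grey control pod, 80 (x) by 120 (y) mm, top 95 mm above the table, stands against its -x face and carries the key. Origin on the table under the tub's centre; z up.
- tub_floor (a point): Point at the centre of the tub's inner floor (30 mm above the table); axes as the polisher's.
- lid (a joint): Clear steel-framed lid, 252 (x) x 226 x 8 mm. 0 = shut, flat on the rim; 1.6 to 1.75 rad at the start = about upright; stop at 1.8. Hinge line along the polisher's x at its (y, z) = (-106, 96) mm; it shuts towards +y and then overhangs the +y wall by 14 mm. The hinge is stiff (0.5 N m): the lid stays where it is left and must be pushed all the way down (3 to 5 N near its free edge).
- lid_edge (a point): Middle of the lid's free edge, on its outer face (the face that is uppermost when shut): 226 mm from the hinge line.
- key (a joint): The key switch. 0 = run, where the key rests; turning it clockwise seen from above makes it grow to 1.0 rad = start, a hard stop. A spring drives it back to run when let go (0.05 N m at run, 0.15 N m at start). It cannot be turned the other way.
- key_bow (a point): Centre of the key's black bow, upright on the pod at polisher x = -166, y = 0 mm, fixed in its lock: a plate 36 mm long (this point's x), 10 mm thick (its y) and 32 mm high, this point half-way up, its underside 13 mm over the pod, its top 140 mm above the table. It turns about the vertical through this point.
- strip: White bench power strip, fixed, 270 (its x) by 70 (its y) by 45 mm high, with five black toggles in a row along its x, their pivots in its top face at x = -80, -40, 0, 40, 80 mm. Origin on the table under its centre; z up.
- sw1 (a joint): Toggle 1 of 5, pivot at strip x = -80 mm: a bat 10 mm thick reaching 39 mm beyond its pivot. Near 0 = on: leaning 0.25 rad to the strip's -x, end 38 mm above the strip's top. It folds towards +x; 1.15 rad = off, end 26 mm above the top; off counts from 0.7. Stays where left (1 N). A fingertip drawn along the row to +x, 29 mm above the top, folds each and passes over it.
- sw2 (a joint): Toggle 2 of 5, pivot at strip x = -40 mm: a bat 10 mm thick reaching 39 mm beyond its pivot. Near 0 = on: leaning 0.25 rad to the strip's -x, end 38 mm above the strip's top. It folds towards +x; 1.15 rad = off, end 26 mm above the top; off counts from 0.7. Stays where left (1 N). A fingertip drawn along the row to +x, 29 mm above the top, folds each and passes over it.
- sw3 (a joint): Toggle 3 of 5, pivot at strip x = 0 mm: a bat 10 mm thick reaching 39 mm beyond its pivot. Near 0 = on: leaning 0.25 rad to the strip's -x, end 38 mm above the strip's top. It folds towards +x; 1.15 rad = off, end 26 mm above the top; off counts from 0.7. Stays where left (1 N). A fingertip drawn along the row to +x, 29 mm above the top, folds each and passes over it.
- sw4 (a joint): Toggle 4 of 5, pivot at strip x = 40 mm: a bat 10 mm thick reaching 39 mm beyond its pivot. Near 0 = on: leaning 0.25 rad to the strip's -x, end 38 mm above the strip's top. It folds towards +x; 1.15 rad = off, end 26 mm above the top; off counts from 0.7. Stays where left (1 N). A fingertip drawn along the row to +x, 29 mm above the top, folds each and passes over it.
- sw5 (a joint): Toggle 5 of 5, pivot at strip x = 80 mm: a bat 10 mm thick reaching 39 mm beyond its pivot. Near 0 = on: leaning 0.25 rad to the strip's -x, end 38 mm above the strip's top. It folds towards +x; 1.15 rad = off, end 26 mm above the top; off counts from 0.7. Stays where left (1 N). A fingertip drawn along the row to +x, 29 mm above the top, folds each and passes over it.
- link: Connecting link: flat bar along x, 84 mm long, 20 mm wide (y) and 16 mm high at its middle, with a round 26 mm boss, 22 mm high, at each end. 0.14 to 0.26 kg. The origin is the centre of its underside. Bare steel; lies upright on the table at the start. May be absent (None) in a given start.
- bracket: T bracket: foot plate 80 (x) by 44 (y) by 8 mm with an upright web 80 (x) by 10 mm (y) along its middle, 44 mm high overall. 0.15 to 0.29 kg. The origin is the centre of its underside. Bare steel; lies upright on the table at the start. May be absent (None) in a given start.
- pulley: Grooved pulley lying flat, diameter 56 mm, 20 mm high, with a hub of diameter 24 mm on top, 44 mm high overall. 0.17 to 0.33 kg. The origin is the centre of its underside. Bare steel; lies upright on the table at the start. May be absent (None) in a given start.
- bearing: Bearing block: foot 80 (x) by 30 (y) by 12 mm, with a block 46 (x) by 30 (y) in its middle, 34 mm high overall. 0.18 to 0.34 kg. The origin is the centre of its underside. Bare steel; lies upright on the table at the start. May be absent (None) in a given start.
- flange: Square flange 60 by 60 by 9 mm with an upright tube of diameter 26 mm on its middle, 43 mm high overall. 0.15 to 0.29 kg. The origin is the centre of its underside. Bare steel; lies upright on the table at the start. May be absent (None) in a given start.
- spool: Bystander: white plastic thread spool standing up, diameter 48 mm, 62 mm high, among the steel parts. Origin at its underside.
- tape: Bystander: grey roll of tape lying flat, diameter 90 mm, 25 mm high, beyond the parts.
- brush: Bystander: bench brush lying near the robot.
- pump: Bystander: black bottle, diameter 60 mm, 160 mm high, beyond the parts.
- carton: Bystander: cardboard box 80 by 110 by 90 mm, beyond the parts.
- mug: Bystander: white mug, diameter 80 mm, 90 mm high, on the far left.
There are look-alikes about, which are no part of the job. Leave any green look-alike of the bearing alone. Leave any yellow look-alike of the bracket alone.

How it is judged (in metres and radians):
On the way, in this order (a step that is already met when the one before it is completed fails the run):
1. all the steel parts are in the tub, all five toggles are off and the lid is shut (x of link in the frame of tub_floor between -0.122 and 0.122 m and y of link in the frame of tub_floor between -0.102 and 0.102 m and z of link in the frame of tub_floor between -0.01 and 0.055 m and x of bracket in the frame of tub_floor between -0.122 and 0.122 m and y of bracket in the frame of tub_floor between -0.102 and 0.102 m and z of bracket in the frame of tub_floor between -0.01 and 0.055 m and x of pulley in the frame of tub_floor between -0.122 and 0.122 m and y of pulley in the frame of tub_floor between -0.102 and 0.102 m and z of pulley in the frame of tub_floor between -0.01 and 0.055 m and x of bearing in the frame of tub_floor between -0.122 and 0.122 m and y of bearing in the frame of tub_floor between -0.102 and 0.102 m and z of bearing in the frame of tub_floor between -0.01 and 0.055 m and x of flange in the frame of tub_floor between -0.122 and 0.122 m and y of flange in the frame of tub_floor between -0.102 and 0.102 m and z of flange in the frame of tub_floor between -0.01 and 0.055 m and value of joint each of sw1, sw2, sw3, sw4, sw5 above 0.7 rad and value of joint lid below 0.07 rad), for 0.2 s.
2. the key is turned to start and held there (0.5 s at least) (value of joint key above 0.8 rad), for 0.5 s.
3. the key is let go and has sprung back to run (value of joint key below 0.12 rad and contact force between the fingers and key below 0.1 N), for 0.2 s.
At the end, for the whole second after the job is handed in: Every steel part present lies at rest inside the tub, below its rim; all five toggles are off (beyond 0.7 rad); the lid is shut (within 0.07 rad); the key is let go and stands at run (within 0.12 rad) (all of step 1 and all of step 3 and linear speed of each of link, bracket, pulley, bearing, flange below 0.05 m/s); the robot touches nothing.
It fails at once if the key is turned to start while the lid is not shut (value of joint key above 0.5 rad and value of joint lid above 0.12 rad).
It fails at once if the key is turned to start while a toggle is still on (value of joint key above 0.5 rad and value of joint any of sw1, sw2, sw3, sw4, sw5 below 0.6 rad).
It fails at once if a bystander is shifted by more than 60 mm or knocked over (distance of any of spool, tape, brush, pump, carton, mug from where it was at the start of the episode above 0.06 m or angle between any of spool, pump, mug, carton's own z axis and vertical above 0.7 rad).
Of link, bracket, pulley, bearing, flange only 3 to 5 are there at a start; the rules pass over those that are not, and their reading is None.
At some moment in a run one of link, bracket, pulley, bearing, flange may be knocked a few centimetres aside while the robot is not near it.
Once in a run the grip may slacken for a moment while it holds something.
It also fails if it takes over 208 s, if anything falls off the work surface, if the arm or the gripper's body presses on something with over 40 N, if the wrist force passes 120 N, or if a joint passes its speed limit or range.

## Robot

A 6-joint arm with a two-finger parallel gripper is mounted at the origin on the work surface. World frame = base frame: x ahead of the robot, y to its left, z up, the work surface at z = 0. Lengths are in m, angles in degrees, forces in N, time in s.
With the tool pointing down it reaches from about 0.25 to 0.775 m from the base axis. Payload 8.9 kg.
Tool frame: the origin (TCP) lies midway between the tips of the shut fingers; the grasp point (between the pads) lies 19 mm behind it (robot.grip_point_offset is the distance from the TCP to the grasp point, in m); z points along the fingers, y is the line along which they close (so a half turn about z gives the same grasp; the last joint's range is limited). The gripper opens to 85 mm and grips with 20 to 120 N. Pads are 22 mm wide; open, the fingers measure 114 mm over their backs; the gripper's body (76 mm by 85 mm) begins 54 mm behind the grasp point. The pads swing forward as they close: fully open they stand 13 mm farther back than shut.
Start: joints at [66.045, 16.656, -8.789, 64.555, 0, 82.019], TCP at [0.144, 0.505, 0.231] pointing down, gripper open.
Joint ranges: [-144.48, 144.48], [-52.06, 99.96], [-74.48, 78.29], [-112.23, 115.85], [-86.99, 84.42], [-180, 180]. Speed limits (degrees/s): [127.2, 127.2, 159.86, 180, 180, 180].

## Interface

Orientations are given as a 3x3 rotation matrix whose columns are the frame's x, y, z axes.
In Python, from workcell import robot, grab_frame gives the robot as it stands.
- The arm moves only by the tool step_arm, never from a script. Its argument "steps" is a list of rows, each a list of 3 entries, a list of its own where there are three numbers: the shift along the world's x, y, z in mm, then the turn, a rotation vector about the world's x, y, z in rad, then the opening, from 0 (shut) to 1 (fully open). A call has 1 to 8 rows; each row shifts and turns the commanded pose from where the row before left it; what a row does not reach is not made up. A row lasts 1/10 s, in which the tool goes at most 50 mm and 8.59 degrees, less where a joint would pass 70% of its speed; a pose out of reach is approached as far as the arm can. A call with a gripper value outside its range is refused whole. The fingers move at their own pace and stop on an object; the grip force is fixed at half the most. Time passes only in rows, so rows that do not move let the fingers close. It gives the time, the measured TCP pose, the force, the opening and the grip force at its end, in the units of the state.
- robot.read_state(): the state, without advancing time (a new reading comes with each control period).
- grab_frame(name): name is "scene" or "top" or "wrist"; returns a dict with "img" (480x640x3 uint8, red, green, blue), "vfov" (degrees; the focal length in pixels is half the picture's height over the tangent of half this angle, whatever the lens; pixels are square), "cx", "cy" (the principal point, pixels), "position" and "orientation" of the camera in the world; the wrist camera has in their place "T_tool_cam" (4x4, takes a point from camera to tool coordinates, whose origin is the TCP and whose axes are the flange's). Camera axes: x right, y down, z forward; pixel columns grow to the right and rows downward; lengths in m; the calibration is good to about 2 mm. A picture is of the moment at which its call begins: read the wrist's pose just before it. There is no depth.
- robot.hand_in(): hands the job in; it is judged then, once.
The state is a dict: "time": time; "joint_positions": joint angles; "qd": joint speeds; "joint_efforts": joint torques, N m; "ee_pos": TCP position; "orientation": TCP orientation; "wrist_force": force on the tool from outside, world axes, zero at the start; "wrist_torque": the same for the moment, N m; "gripper_width": finger opening in m; "gripper_force": force on a finger pad.
Only numpy, scipy, OpenCV 4.12 (cv2) and the standard library are available. Lean on these libraries where they do the work, as an engineer would, in place of code of your own. Each camera call takes 0.05 s, during which the arm holds its last target. There are 200 camera calls.

## Working session

There is one attempt and no reset: what is moved stays moved. The work goes in short steps, Python scripts to look and compute and a tool call to move; the robot and the scene stay as the last step left them, time stands still between calls to the robot, and variables do not carry over. Pictures are saved under pics/ and viewed, at most 14 in all, crops included, and the job is handed in when it is done.

Besides the shell and the picture viewer there is one more tool, called as name(argument=value, ...) on one line, values as JSON. step_arm: Moves the arm, as the interface text tells. Its arguments: {"type":"object","properties":{"steps":{"type":"array"}},"required":["steps"]}

```bash
mkdir -p pics; ls
cat > h.py <<'E'
import numpy as np, cv2
from workcell import robot, grab_frame
def snap(n,f):
    s=robot.read_state(); g=grab_frame(n); cv2.imwrite('pics/'+f+'.png',g['img'][:,:,::-1])
    F=240/np.tan(np.radians(g['vfov'])/2)
    if n=='wrist':
        T=np.eye(4);T[:3,:3]=np.array(s['orientation']);T[:3,3]=s['ee_pos'];T=T@np.array(g['T_tool_cam']);R,p=T[:3,:3],T[:3,3]
    else: R,p=np.array(g['orientation']),np.array(g['position'])
    np.savez('pics/'+f+'.npz',R=R,p=p,F=F,c=[g['cx'],g['cy']]); return g
def pt(f,u,v,z):
    d=np.load('pics/'+f+'.npz'); r=d['R']@np.array([(u-d['c'][0])/d['F'],(v-d['c'][1])/d['F'],1]); p=d['p']
    return np.round(p+r*(z-p[2])/r[2],4)
def px(f,P):
    d=np.load('pics/'+f+'.npz'); q=d['R'].T@(np.array(P)-d['p']); return np.round(q[:2]/q[2]*d['F']+d['c'],1)
E
python3 - <<'E'
from h import *
for n in('scene','top'):
    g=snap(n,n); d=np.load('pics/'+n+'.npz'); print(n,d['p'],d['R'].round(3).tolist(),d['F'],d['c'])
s=robot.read_state(); print(s['ee_pos'],np.round(s['orientation'],3).tolist(),s['time'],s['gripper_width'])
E
```

```text
pics
scene [1.11769963 0.60859798 0.96340119] [[-0.663, 0.569, -0.485], [0.748, 0.509, -0.426], [0.004, -0.646, -0.764]] 474.00941013977973 [320.26087765 237.35302745]
top [0.3348313  0.09970921 1.54493545] [[-0.009, -0.987, 0.16], [-1.0, 0.009, 0.002], [-0.003, -0.16, -0.987]] 579.8347149126853 [322.66250049 239.18807379]
[0.14431296 0.50439714 0.23081437] [[-0.961, 0.275, -0.0], [0.275, 0.961, -0.001], [0.0, -0.001, -1.0]] 0.1 0.08584867037045966
```

View pics/top.png

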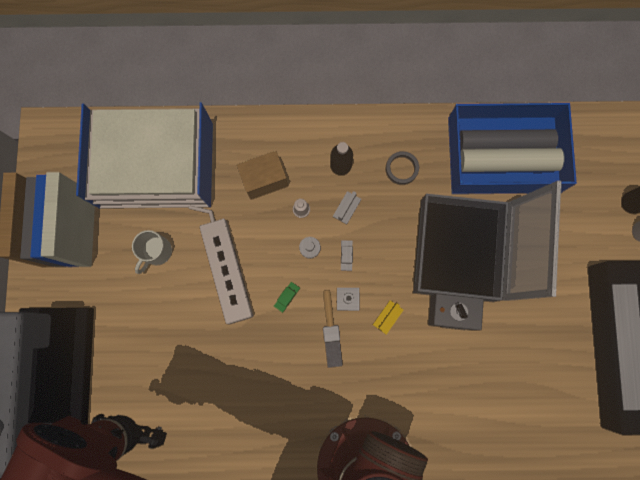

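View pics/scene.png

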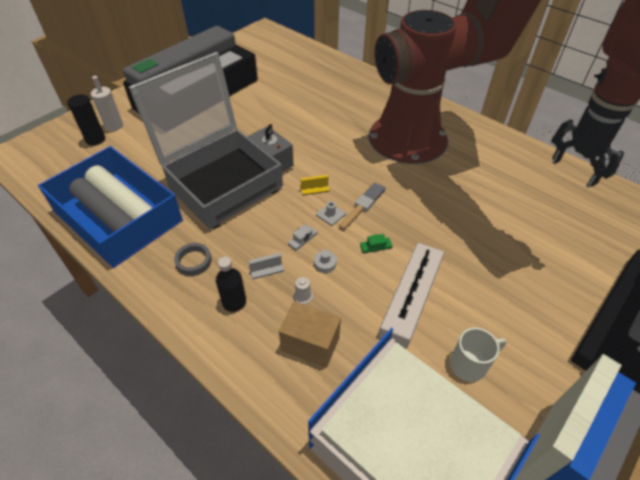

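The parts in the top view:
- **Bracket:** grey at (347,207). The yellow one at (388,317) is its look-alike.
- **Pulley:** (310,247).
- **Bearing:** grey at (347,254). The green one at (287,297) is its look-alike.
- **Flange:** (347,299).
- **Spool:** white at (301,208), a bystander.
- **Link:** none seen.

I'll check these in an enlarged crop.

Run:
```python
from h import *
a=cv2.imread('pics/top.png')[180:330,270:420]; a=cv2.resize(a,(600,600),interpolation=cv2.INTER_CUBIC)
cv2.imwrite('pics/c1.png',a)
b=cv2.imread('pics/top.png')[180:335,410:565]; cv2.imwrite('pics/c2.png',cv2.resize(b,(600,600),interpolation=cv2.INTER_CUBIC))
```

```text
(no output)
```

View pics/c1.png

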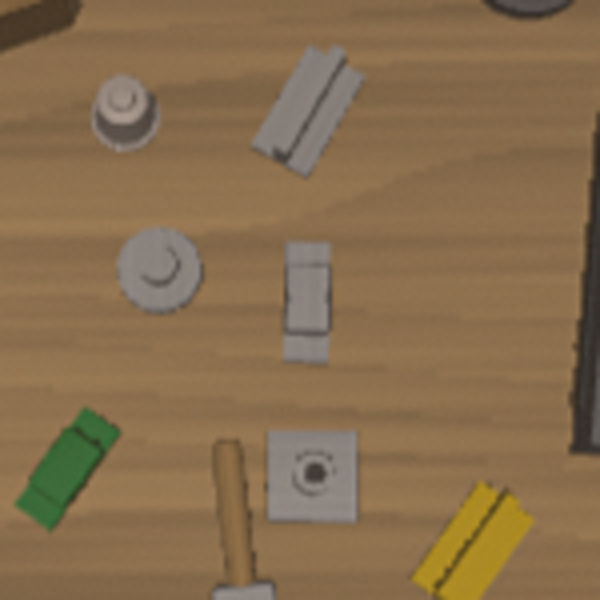

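View pics/c2.png

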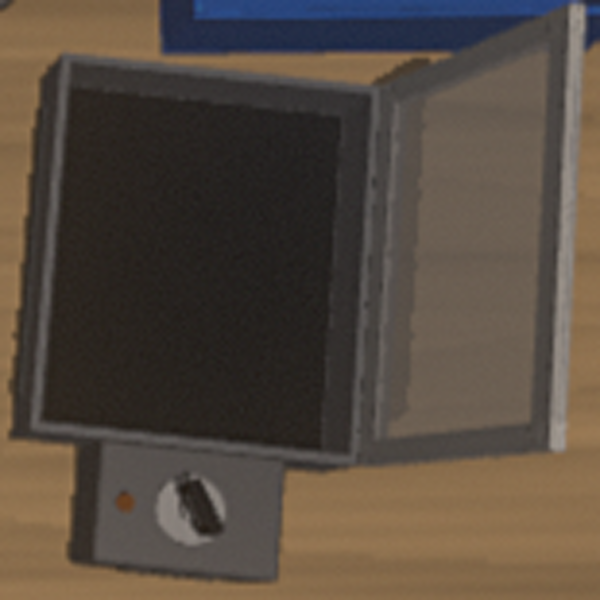

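The crops show four grey steel parts: bracket, pulley, bearing and flange. The green bearing and the yellow bracket are look-alikes, and there is no link. I'll work out positions next.

Run:
```python
from h import *
c1=lambda x,y,z:pt('top',270+x/4,180+y/4,z)
c2=lambda x,y,z:pt('top',410+x/3.871,180+y/3.871,z)
print('bracket',[c1(*p,.008) for p in[(252,148),(305,177),(363,72),(310,45)]],c1(308,110,.008))
print('bearing',c1(307,302,.012),c1(309,242,.012),c1(306,362,.012))
print('flange',c1(312.5,476,.009),c1(315,473,.043)); print('pulley',c1(160,270,.02),c1(160,265,.044)); print('spool',c1(124,112,.03))
P=[c2(*p,.095) for p in[(65,55),(383,90),(355,462),(35,432)]];print('tub',P,np.mean(P,0))
print('key',c2(200,505,.14),c2(182,478,.14),c2(210,525,.14)); print('lidedge',c2(580,5,.32),c2(558,450,.32))
print('strip',[pt('top',*p,.045) for p in[(201,224),(222,219),(252,318),(230,323)]])
print('tog',[pt('top',*p,.07) for p in[(217,241),(221,256),(225,270),(229,285),(233,300)]])
a=cv2.imread('pics/scene.png')[235:345,375:450]; cv2.imwrite('pics/c3.png',cv2.resize(a,None,fx=5,fy=5,interpolation=cv2.INTER_CUBIC))
```

```text
bracket [array([0.645 , 0.0742, 0.008 ]), array([0.6248, 0.0387, 0.008 ]), array([ 0.6969, -0.0018,  0.008 ]), array([0.7161, 0.0339, 0.008 ])] [0.6709 0.036  0.008 ]
bearing [0.5392 0.0388 0.012 ] [0.5797 0.0369 0.012 ] [0.4991 0.0401 0.012 ]
flange [0.4239 0.0369 0.009 ] [0.4238 0.0366 0.043 ]
pulley [0.5605 0.1365 0.02  ] [0.5603 0.1359 0.044 ]
spool [0.6659 0.1597 0.03  ]
tub [array([ 0.6848, -0.1655,  0.095 ]), array([ 0.659 , -0.3745,  0.095 ]), array([ 0.4146, -0.3418,  0.095 ]), array([ 0.4357, -0.1368,  0.095 ])] [ 0.548525 -0.25465   0.095   ]
key [ 0.3864 -0.2303  0.14  ] [ 0.4031 -0.2199  0.14  ] [ 0.374 -0.236  0.14 ]
lidedge [ 0.6565 -0.4143  0.32  ] [ 0.4077 -0.3839  0.32  ]
strip [array([0.6221, 0.4227, 0.045 ]), array([0.635 , 0.3676, 0.045 ]), array([0.3754, 0.2856, 0.045 ]), array([0.3632, 0.3419, 0.045 ])]
tog [array([0.5723, 0.3749, 0.07  ]), array([0.5332, 0.3638, 0.07  ]), array([0.497 , 0.3529, 0.07  ]), array([0.4585, 0.342 , 0.07  ]), array([0.4204, 0.3312, 0.07  ])]
```

View pics/c3.png

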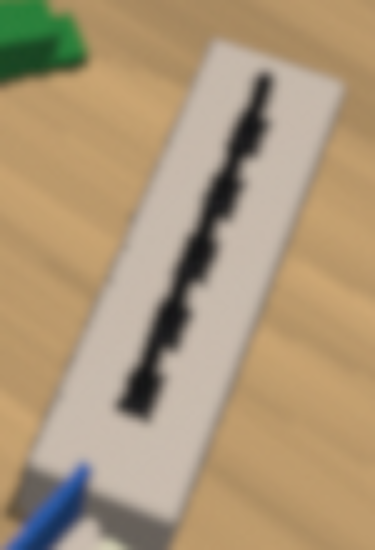

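step_arm(steps=[[[40,-23,2],[0,0,0.07],0],[[40,-23,2],[0,0,0.07],0],[[40,-23,2],[0,0,0.07],0],[[40,-23,2],[0,0,0.07],0],[[40,-23,2],[0,0,0.07],0],[[40,-23,2],[0,0,0.07],0],[[40,-23,2],[0,0,0.07],0],[[40,-23,2],[0,0,0.07],0]])

```text
time: 0.9
ee_pos: [0.4658, 0.3194, 0.2471]
orientation: [[-0.96, -0.28, -0.0], [-0.28, 0.96, -0.0], [0.0, -0.0, -1.0]]
wrist_force: [0.1, 0.8, -0.3]
gripper_width: -0.0004
gripper_force: 0.0
```

Run:
```python
from h import *
g=snap('wrist','w1'); print(np.round(g['T_tool_cam'],3).tolist()); s=robot.read_state(); print(s['ee_pos'],np.round(s['orientation'],3).tolist(),s['time'],s['gripper_width'],s['joint_positions'])
```

```text
[[0.0, -0.955, -0.298, 0.077], [1.0, -0.0, 0.002, -0.0], [-0.002, -0.298, 0.955, -0.142], [0.0, 0.0, 0.0, 1.0]]
[0.47159021 0.31619392 0.2470366 ] [[-0.96, -0.281, 0.003], [-0.281, 0.96, -0.002], [-0.003, -0.002, -1.0]] 0.95 0.00019967855994215195 [26.55800546 20.83190279 -0.4144636  68.63038839 -0.16266603 10.22740125]
```

View pics/w1.png

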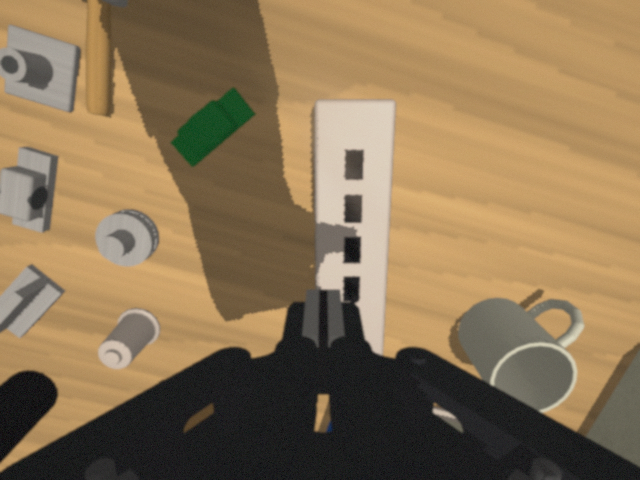

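Run:
```python
from h import *
A,B=pt('w1',316,101,.045),pt('w1',395,101,.045); print(A,B,pt('w1',384,353,.045),pt('w1',315,200,.045))
u=pt('w1',393,200,.045)-pt('w1',397,101,.045); u=(B-A)[:2]; u=np.array([-u[1],u[0]]);u/=np.linalg.norm(u); u=np.array([.961,.276]); 
E=(A+B)[:2]/2
C=E+.135*u; print('centre',C,'u',u)
for k in(-80,-40,0,40):
    b=C+u*k/1000
    print(k,'pivot',px('w1',[*b,.045]),'tip towards robot',px('w1',[*(b-.0095*u),.083]),'tip away',px('w1',[*(b+.0095*u),.083]))
a=cv2.imread('pics/w1.png')[90:310,300:410]; cv2.imwrite('pics/c4.png',cv2.resize(a,None,fx=2.7,fy=2.7,interpolation=cv2.INTER_CUBIC))
```

```text
[0.3819 0.2892 0.045 ] [0.3632 0.353  0.045 ] [0.5983 0.4241 0.045 ] [0.4637 0.3116 0.045 ]
centre [0.502285 0.35836 ] u [0.961 0.276]
-80 pivot [353.7 166.8] tip towards robot [357.8 160.7] tip away [357.  184.9]
-40 pivot [352.4 210.8] tip towards robot [356.2 210.5] tip away [355.6 232.8]
0 pivot [351.3 252. ] tip towards robot [354.8 256.6] tip away [354.2 277.3]
40 pivot [350.2 290.6] tip towards robot [353.5 299.5] tip away [352.9 318.8]
```

View pics/c4.png

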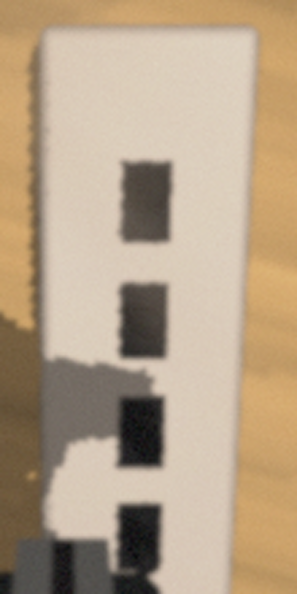

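step_arm(steps=[[[-43,1,0],[0,0,0],0],[[-44,1,0],[0,0,0],0],[[0,0,-43],[0,0,0],0],[[0,0,-43],[0,0,0],0],[[0,0,-43],[0,0,0],0],[[0,0,-44],[0,0,0],0],[[0,0,0],[0,0,0],0],[[0,0,0],[0,0,0],0]])

```text
time: 1.75
ee_pos: [0.3771, 0.3226, 0.0747]
orientation: [[-0.961, -0.277, -0.001], [-0.277, 0.961, -0.001], [0.002, -0.0, -1.0]]
wrist_force: [0.3, 1.0, -0.1]
gripper_width: 0.0
gripper_force: 0.0
```

step_arm(steps=[[[15,4.4,0],[0,0,0],0],[[15,4.4,0],[0,0,0],0],[[15,4.4,0],[0,0,0],0],[[15,4.4,0],[0,0,0],0],[[15,4.4,0],[0,0,0],0],[[15,4.4,0],[0,0,0],0],[[15,4.4,0],[0,0,0],0],[[15,4.4,0],[0,0,0],0]])

```text
time: 2.55
ee_pos: [0.5001, 0.3593, 0.0789]
orientation: [[-0.961, -0.278, 0.005], [-0.278, 0.961, 0.003], [-0.005, 0.001, -1.0]]
wrist_force: [-1.1, -0.2, -0.3]
gripper_width: 0.0001
gripper_force: 0.4
```

step_arm(steps=[[[15,4.4,0],[0,0,0],0],[[15,4.4,0],[0,0,0],0],[[15,4.4,0],[0,0,0],0],[[15,4.4,0],[0,0,0],0],[[15,4.4,0],[0,0,0],0],[[15,4.4,0],[0,0,0],0],[[15,4.4,0],[0,0,0],0],[[15,4.4,0],[0,0,0],0]])

```text
time: 3.35
ee_pos: [0.6194, 0.394, 0.0782]
orientation: [[-0.961, -0.277, 0.003], [-0.277, 0.961, 0.002], [-0.004, 0.001, -1.0]]
wrist_force: [1.1, -1.0, 0.6]
gripper_width: 0.0001
gripper_force: 0.0
```

step_arm(steps=[[[0,0,45],[0,0,0],0],[[0,0,45],[0,0,0],0],[[-38,-11,30],[0,0,0],0],[[-40,-12,0],[0,0,0],0],[[-40,-12,0],[0,0,0],0],[[-40,-12,0],[0,0,0],0],[[0,0,0],[0,0,0],0],[[0,0,0],[0,0,0],0]])

```text
time: 4.15
ee_pos: [0.46, 0.3467, 0.1977]
orientation: [[-0.961, -0.278, 0.004], [-0.278, 0.961, 0.002], [-0.004, 0.001, -1.0]]
wrist_force: [0.3, 0.6, -0.6]
gripper_width: -0.0002
gripper_force: 0.0
```

Run:
```python
from h import *
g=snap('wrist','w2'); print(robot.read_state()['ee_pos'])
C=np.array([.5023,.3584]);u=np.array([.961,.276])
for k in(-80,-40,0,40,80):
    b=C+u*k/1000
    print(k,'pivot',px('w2',[*b,.045]),[(th,px('w2',[*(b+.039*np.sin(th-.25)*u),.045+.039*np.cos(th-.25)])) for th in(0,.7,1.15)])
s=snap('scene','s2')['img'][235:345,375:450,::-1]
w=g['img'][100:480,270:430,::-1]
o=np.zeros((570,700,3),np.uint8); o[:570,:240]=cv2.resize(w,(240,570)); o[:550,300:675]=cv2.resize(s,(375,550),interpolation=cv2.INTER_CUBIC)
cv2.imwrite('pics/c5.png',o)
```

```text
[0.46103169 0.34699936 0.19719855]
-80 pivot [321.9 171.4] [(0, array([321.9, 164.9])), (0.7, array([321.8, 203.5])), (1.15, array([321.8, 218.6]))]
-40 pivot [321.8 222.2] [(0, array([321.8, 223.4])), (0.7, array([321.7, 258.1])), (1.15, array([321.7, 269.8]))]
0 pivot [321.7 269.1] [(0, array([321.7, 276.8])), (0.7, array([321.7, 308.1])), (1.15, array([321.7, 316.9]))]
40 pivot [321.7 312.5] [(0, array([321.6, 325.8])), (0.7, array([321.6, 354.1])), (1.15, array([321.6, 360.5]))]
80 pivot [321.6 352.9] [(0, array([321.6, 370.8])), (0.7, array([321.5, 396.5])), (1.15, array([321.5, 400.8]))]
```

View pics/c5.png

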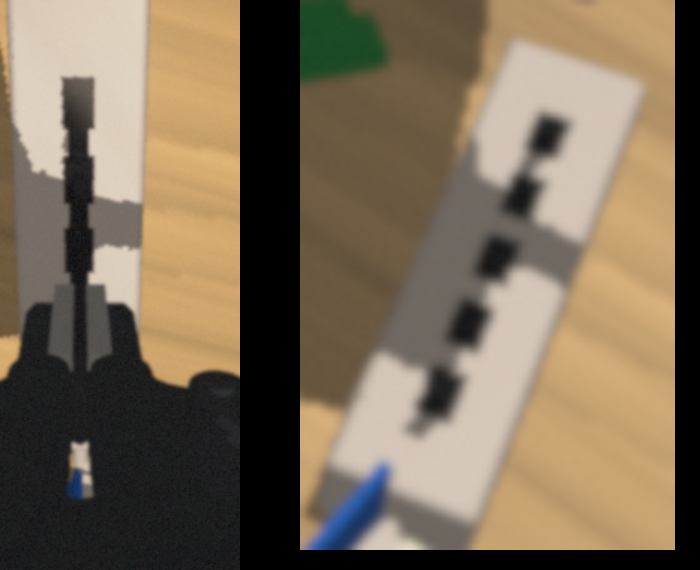

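Run:
```python
from h import *
C=np.array([.5023,.3584]);u=np.array([.961,.276])
for k in(-80,80):
    b=C+u*k/1000
    f=lambda q:((q-[375,235])*5+[300,0]).round(0)
    print(k,'pivot',f(px('s2',[*b,.045])),[(th,f(px('s2',[*(b+.039*np.sin(th-.25)*u),.045+.039*np.cos(th-.25)]))) for th in(0,.5,.7,.9,1.15)])
```

```text
-80 pivot [543. 136.] [(0, array([563.,  73.])), (0.5, array([551., 102.])), (0.7, array([545., 116.])), (0.9, array([539., 132.])), (1.15, array([532., 151.]))]
80 pivot [434. 392.] [(0, array([453., 330.])), (0.5, array([439., 364.])), (0.7, array([432., 381.])), (0.9, array([427., 398.])), (1.15, array([419., 418.]))]
```

All five toggles are folded flat (tips at about (415,425) and (535,160) in the scene crop), so they are off. Next is the flange.

step_arm(steps=[[[-4.4,-38.6,-5],[0,0,0.096],0.6],[[-4.4,-38.6,-5],[0,0,0.096],0.6],[[-4.4,-38.6,-5],[0,0,0.096],0.6],[[-4.4,-38.6,-5],[0,0,0.096],0.6],[[-4.4,-38.6,-5],[0,0,0.096],0.6],[[-4.4,-38.6,-5],[0,0,0.096],0.6],[[-4.4,-38.6,-5],[0,0,0.096],0.6],[[-4.4,-38.6,-5],[0,0,0.096],0.6]])

```text
time: 5.05
ee_pos: [0.4261, 0.0354, 0.155]
orientation: [[-0.495, -0.869, 0.002], [-0.869, 0.495, -0.0], [-0.001, -0.002, -1.0]]
wrist_force: [-0.5, 0.3, 0.8]
gripper_width: 0.0513
gripper_force: 0.0
```

step_arm(steps=[[[0,0,0],[0,0,0],0.6],[[0,0,0],[0,0,0],0.6],[[0,0,0],[0,0,0],0.6]])

```text
time: 5.35
ee_pos: [0.4255, 0.0377, 0.1548]
orientation: [[-0.499, -0.866, 0.001], [-0.866, 0.499, 0.0], [-0.001, -0.001, -1.0]]
wrist_force: [0.0, 0.9, -0.1]
gripper_width: 0.051
gripper_force: 0.0
```

Run:
```python
from h import *
g=snap('wrist','w3'); s=robot.read_state(); print(s['ee_pos'],s['gripper_width'],s['joint_positions'])
for P in([.4238,.0367,.043],[.4239,.0369,.009],[.5603,.136,.044],[.539,.039,.034]): print(px('w3',P))
```

```text
[0.42521036 0.03801457 0.15467974] 0.05126230523265039 [-4.73480514e+00  9.78231648e+00 -3.02589615e+01  4.99137305e+01
  1.47438458e-02 -6.48488720e+01]
[322.9 230.1]
[322.9 217.8]
[237.3 414.5]
[192.  302.4]
```

View pics/w3.png

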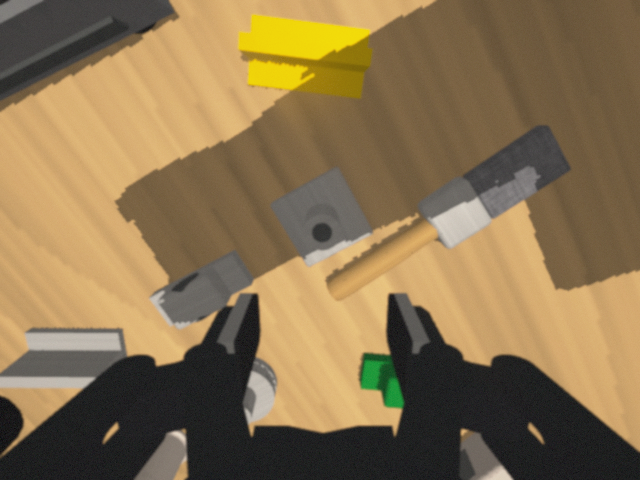

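The flange tube is at (321,231), as predicted, and the brush handle at (340,290) is clear of the fingers. Descending now.

step_arm(steps=[[[0,0,-35],[0,0,0],0.6],[[0,0,-35],[0,0,0],0.6],[[0,0,-35],[0,0,0],0.6],[[0,0,-33],[0,0,0],0.6],[[0,0,0],[0,0,0],0.6],[[0,0,0],[0,0,0],0],[[0,0,0],[0,0,0],0],[[0,0,0],[0,0,0],0]])

```text
time: 6.2
ee_pos: [0.4257, 0.0377, 0.018]
orientation: [[-0.498, -0.867, 0.003], [-0.867, 0.498, 0.0], [-0.002, -0.002, -1.0]]
wrist_force: [-0.5, 1.5, 5.6]
gripper_width: 0.0241
gripper_force: 59.3
```

step_arm(steps=[[[0,0,45],[0,0,0],0],[[0,0,45],[0,0,0],0],[[0,0,45],[0,0,0],0],[[11,-40,0],[0,0,0],0],[[11,-40,0],[0,0,0],0],[[11,-40,0],[0,0,0],0],[[11,-40,0],[0,0,0],0],[[11,-40,0],[0,0,0],0]])

```text
time: 7.0
ee_pos: [0.4798, -0.1645, 0.1527]
orientation: [[-0.498, -0.867, 0.002], [-0.867, 0.498, -0.001], [-0.0, -0.002, -1.0]]
wrist_force: [0.2, 1.3, -2.3]
gripper_width: 0.0242
gripper_force: 60.1
```

step_arm(steps=[[[12,-40,0],[0,0,0],0],[[0,0,0],[0,0,0],0],[[0,0,0],[0,0,0],0]])

```text
time: 7.3
ee_pos: [0.4912, -0.2033, 0.152]
orientation: [[-0.5, -0.866, 0.001], [-0.866, 0.5, -0.0], [-0.0, -0.0, -1.0]]
wrist_force: [-0.3, -0.3, -3.0]
gripper_width: 0.0239
gripper_force: 60.0
```

Run:
```python
from h import *
g=snap('wrist','w4'); s=robot.read_state(); print(s['ee_pos'],s['gripper_width'],s['joint_positions'])
```

```text
[ 0.49095965 -0.20229345  0.1518496 ] 0.023862366881514833 [-3.02937128e+01  2.06423710e+01 -1.56103969e+01  5.37514117e+01
  1.51594382e-02 -9.03796383e+01]
```

View pics/w4.png

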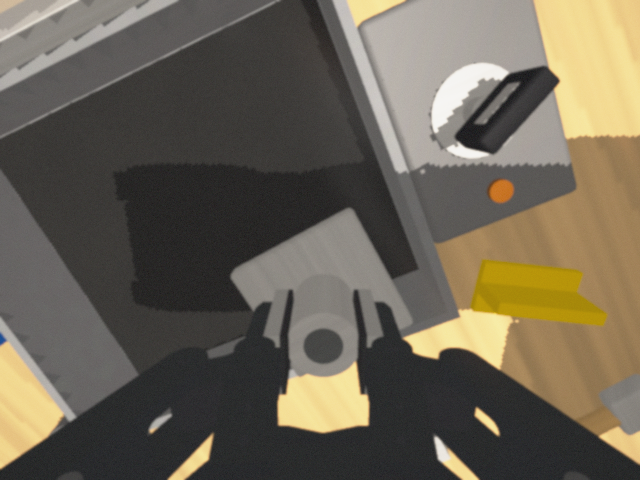

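Run:
```python
from h import *
print(pt('w4',458,317,.095), px('w4',[.4364,-.1341,.095]), pt('w4',62,418,.095), pt('w4',272,0,.03), pt('w4',416,270,.03),pt('w4',0,135,.03))
for p in[(485,110)]: print(pt('w4',*p,.096))
for p in[(484,152),(550,72),(515,105)]: print(pt('w4',*p,.14),pt('w4',*p,.108))
```

```text
[ 0.4399 -0.134   0.095 ] [463.6 314.2] [ 0.6864 -0.1936  0.095 ] [ 0.4454 -0.342   0.03  ] [ 0.4469 -0.1408  0.03  ] [ 0.6431 -0.3653  0.03  ]
[ 0.3823 -0.2322  0.096 ]
[ 0.4043 -0.2263  0.14  ] [ 0.3943 -0.2172  0.108 ]
[ 0.3718 -0.241   0.14  ] [ 0.3551 -0.235   0.108 ]
[ 0.3873 -0.2366  0.14  ] [ 0.3738 -0.2296  0.108 ]
```

step_arm(steps=[[[0,0,-35],[0,0,0],0],[[0,0,-35],[0,0,0],0],[[0,0,-30],[0,0,0],0],[[0,0,0],[0,0,0],0],[[0,0,0],[0,0,0],0.55],[[0,0,0],[0,0,0],0.55],[[0,0,40],[0,0,0],0.55],[[0,0,45],[0,0,0],0.55]])

```text
time: 8.15
ee_pos: [0.4908, -0.2021, 0.1381]
orientation: [[-0.498, -0.867, -0.001], [-0.867, 0.498, 0.0], [-0.0, 0.001, -1.0]]
wrist_force: [0.0, 0.2, 0.3]
gripper_width: 0.047
gripper_force: 0.0
```

step_arm(steps=[[[8.6,42.4,2],[0,0,0],0.55],[[8.6,42.4,2],[0,0,0],0.55],[[8.6,42.4,2],[0,0,0],0.55],[[8.6,42.4,2],[0,0,0],0.55],[[8.6,42.4,2],[0,0,0],0.55],[[8.6,42.4,2],[0,0,0],0.55],[[8.6,42.4,2],[0,0,0],0.55],[[8.6,42.4,2],[0,0,0],0.55]])

```text
time: 8.95
ee_pos: [0.5609, 0.1386, 0.1547]
orientation: [[-0.498, -0.867, 0.003], [-0.867, 0.498, 0.0], [-0.002, -0.003, -1.0]]
wrist_force: [1.2, -0.7, -0.1]
gripper_width: 0.0472
gripper_force: 0.0
```

step_arm(steps=[[[0,0,0],[0,0,0],0.55],[[0,0,0],[0,0,0],0.55],[[0,0,0],[0,0,0],0.55]])

```text
time: 9.25
ee_pos: [0.5602, 0.1359, 0.1533]
orientation: [[-0.499, -0.867, 0.001], [-0.867, 0.499, -0.0], [-0.0, -0.001, -1.0]]
wrist_force: [-0.2, 0.3, 0.6]
gripper_width: 0.0471
gripper_force: 0.0
```

```bash
cat >> h.py <<'E'
def blobs(f,box=None,smax=45,vmin=90,amin=150):
    a=cv2.imread('pics/'+f+'.png'); h=cv2.cvtColor(a,cv2.COLOR_BGR2HSV)
    m=((h[...,1]<smax)&(h[...,2]>vmin)).astype(np.uint8)
    n,l,s,c=cv2.connectedComponentsWithStats(cv2.morphologyEx(m,cv2.MORPH_OPEN,np.ones((3,3))))
    for i in range(1,n):
        if s[i,4]>=amin and (box is None or (box[0]<c[i][0]<box[2] and box[1]<c[i][1]<box[3])):
            r=cv2.minAreaRect(np.argwhere(l==i)[:,::-1].astype(np.float32)); print(c[i].round(1),s[i,4],s[i,:4],np.round(r[0],1),np.round(r[1],1),round(r[2],1))
E
python3 - <<'E'
from h import *
g=snap('wrist','w5'); s=robot.read_state(); print(s['ee_pos'],s['gripper_width'])
for P in([.5603,.136,.044],[.5605,.1365,.02],[.539,.039,.012],[.671,.036,.008]): print(px('w5',P))
blobs('w5'); snap('top','t5'); print('top'); 
for f in('top','t5'): blobs(f,(270,180,420,330),amin=60); print()
E
```

```text
[0.56011038 0.13553579 0.15306039] 0.04706757251770243
[321.5 233.9]
[321.6 225.1]
[277.9  88.4]
[125.8 179.3]
[584.6   9.2] 691 [567   0  44  27] [588.5  13. ] [26. 43.] 90.0
[276.2  89.5] 5282 [217  43 119  96] [276.3  88.6] [ 50.6 116.1] 60.1
[118.4 180.1] 6607 [ 39 151 146  59] [111.5 180. ] [ 58. 145.] 90.0
[319.3 225.1] 4313 [283 188  73  75] [319. 225.] [74. 72.] 90.0
[594.  340.3] 8701 [526 272 114 144] [597.9 344.2] [111.7 131.5] 51.9
[211.  310.9] 2088 [184 281  63  72] [207.1 312.1] [39.1 81.8] 42.8
[465.7 451.9] 911 [455 428  25  52] [467.  453.5] [51. 24.] 90.0
[495.1 472.1] 202 [489 461  16  19] [496.5 470. ] [18. 15.] 90.0
top
[346.8 207. ] 434 [334 193  26  30] [347.  206.4] [15.8 30.3] 29.7
[299.  206.1] 70 [295 202  10   9] [299.5 206. ] [8. 9.] 90.0
[309.5 247. ] 336 [300 237  20  21] [309.5 247. ] [20. 19.] 90.0
[346.3 255.3] 316 [341 241  12  30] [346.5 255.5] [29. 11.] 90.0
[347.5 298.5] 469 [337 288  22  22] [347.5 298.5] [21. 21.] 90.0

[350. 204.] 299 [343 192  17  29] [348.5 205. ] [15.2 29.1] 26.6
```

View pics/w5.png

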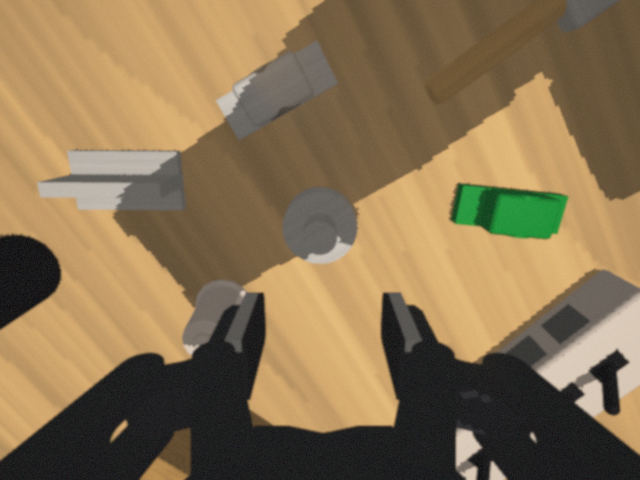

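The pulley hub is at (320,235), where it was expected. The bearing and bracket haven't moved.

step_arm(steps=[[[0,0,-35],[0,0,0],0.55],[[0,0,-35],[0,0,0],0.55],[[0,0,-35],[0,0,0],0.55],[[0,0,-28],[0,0,0],0.55],[[0,0,0],[0,0,0],0.55],[[0,0,0],[0,0,0],0],[[0,0,0],[0,0,0],0],[[0,0,0],[0,0,0],0]])

```text
time: 10.15
ee_pos: [0.5612, 0.1353, 0.0203]
orientation: [[-0.5, -0.866, 0.002], [-0.866, 0.5, -0.001], [-0.0, -0.002, -1.0]]
wrist_force: [0.5, -1.8, 5.9]
gripper_width: 0.022
gripper_force: 58.8
```

step_arm(steps=[[[0,0,45],[0,0,0],0],[[0,0,45],[0,0,0],0],[[0,0,45],[0,0,0],0],[[6,-39,0],[0,0,0],0],[[6,-39,0],[0,0,0],0],[[6,-39,0],[0,0,0],0],[[6,-39,0],[0,0,0],0],[[6,-39,0],[0,0,0],0]])

```text
time: 10.95
ee_pos: [0.5896, -0.0607, 0.1543]
orientation: [[-0.499, -0.866, -0.0], [-0.866, 0.499, 0.0], [0.0, 0.0, -1.0]]
wrist_force: [0.7, 0.6, -2.7]
gripper_width: 0.0221
gripper_force: 59.8
```

step_arm(steps=[[[6,-39,0],[0,0,0],0],[[6,-39,0],[0,0,0],0],[[6,-39,0],[0,0,0],0],[[6,-41,0],[0,0,0],0],[[0,0,0],[0,0,0],0],[[0,0,-35],[0,0,0],0],[[0,0,-35],[0,0,0],0],[[0,0,-30],[0,0,0],0]])

```text
time: 11.75
ee_pos: [0.6129, -0.2164, 0.0526]
orientation: [[-0.499, -0.866, -0.001], [-0.866, 0.499, 0.001], [0.0, 0.001, -1.0]]
wrist_force: [-0.2, -0.3, -3.3]
gripper_width: 0.0222
gripper_force: 59.9
```

step_arm(steps=[[[0,0,0],[0,0,0],0],[[0,0,0],[0,0,0],0],[[0,0,0],[0,0,0],0.5],[[0,0,0],[0,0,0],0.5],[[0,0,0],[0,0,0],0.5]])

```text
time: 12.25
ee_pos: [0.6144, -0.2166, 0.055]
orientation: [[-0.498, -0.867, 0.001], [-0.867, 0.498, -0.0], [-0.0, -0.001, -1.0]]
wrist_force: [-0.5, -0.4, 0.3]
gripper_width: 0.0424
gripper_force: 0.0
```

step_arm(steps=[[[0,0,45],[0,0,0],0.5],[[0,0,45],[0,0,0],0.5],[[-12.6,42.6,0],[0,0,-0.14],0.65],[[-12.6,42.6,0],[0,0,-0.14],0.65],[[-12.6,42.6,0],[0,0,-0.14],0.65],[[-12.6,42.6,0],[0,0,-0.14],0.65],[[-12.6,42.6,0],[0,0,-0.14],0.65],[[-12.6,42.6,0],[0,0,-0.14],0.65]])

```text
time: 13.05
ee_pos: [0.5379, 0.0407, 0.1449]
orientation: [[-0.979, -0.202, 0.001], [-0.202, 0.979, 0.0], [-0.001, -0.0, -1.0]]
wrist_force: [1.5, 0.1, 0.4]
gripper_width: 0.0553
gripper_force: 0.0
```

step_arm(steps=[[[0,0,0],[0,0,-0.115],0.65],[[0,0,0],[0,0,-0.11],0.65],[[0,0,0],[0,0,0],0.65],[[0,0,0],[0,0,0],0.65],[[0,0,0],[0,0,0],0.65]])

```text
time: 13.55
ee_pos: [0.5386, 0.0388, 0.1444]
orientation: [[-1.0, 0.014, 0.0], [0.014, 1.0, -0.0], [-0.0, -0.0, -1.0]]
wrist_force: [-0.4, 0.3, -0.7]
gripper_width: 0.0553
gripper_force: 0.0
```

Run:
```python
from h import *
g=snap('wrist','w6'); s=robot.read_state(); print(s['ee_pos'],np.round(s['orientation'],3)[:,1],s['gripper_width'])
for P in([.539,.039,.012],[.539,.039,.034],[.671,.036,.008]): print(px('w6',P))
blobs('w6'); g=cv2.imread('pics/w6.png');
```

```text
[0.53857173 0.0387945  0.14435964] [ 0.014  1.    -0.   ] 0.05547306358091226
[323.3 225.7]
[323.4 234.5]
[321.9 373.9]
[324.6 225.7] 4050 [304 173  43 105] [325. 225.] [104.  42.] 90.0
[412.  306.9] 261 [402 295  20  24] [412.  306.3] [28.6 11.2] 67.2
[309.4 366.6] 1796 [280 328  61  78] [309.8 366.4] [23.3 84.1] 31.6
[334.8 384.7] 1456 [300 337  68  94] [333.8 387. ] [ 24.7 103.4] 28.7
[477.5 353.3] 393 [459 344  34  22] [477.3 353. ] [37.8 16.3] 43.0
[  3.5 424.2] 406 [  0 386  11  64] [  1.8 417.6] [63.1  9.9] 81.9
[165.1 458. ] 290 [146 451  37  18] [165.1 458.3] [37.9 10.2] 16.4
```

View pics/w6.png

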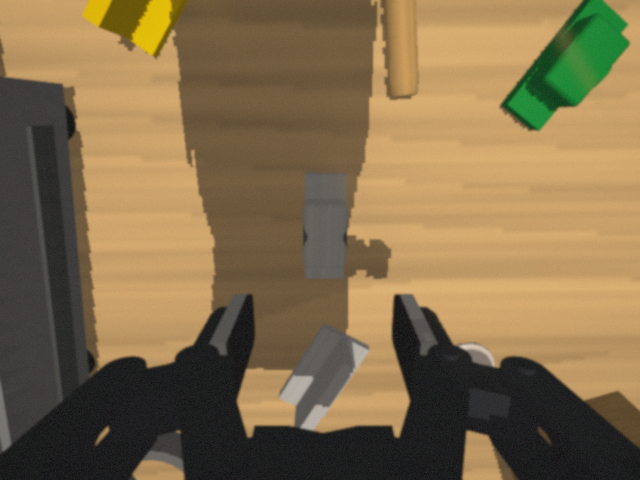

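The bearing is centred at (325,225) and aligned with the fingers. Grasping.

step_arm(steps=[[[0,1,-35],[0,0,0],0.65],[[0,0,-35],[0,0,0],0.65],[[0,0,-35],[0,0,0],0.65],[[0,0,-33],[0,0,0],0.65],[[0,0,0],[0,0,0],0.65],[[0,0,0],[0,0,0],0],[[0,0,0],[0,0,0],0],[[0,0,0],[0,0,0],0]])

```text
time: 14.4
ee_pos: [0.5399, 0.04, 0.0081]
orientation: [[-1.0, 0.016, 0.003], [0.016, 1.0, -0.0], [-0.003, -0.0, -1.0]]
wrist_force: [-1.1, 0.0, 6.2]
gripper_width: 0.0289
gripper_force: 60.7
```

step_arm(steps=[[[0,0,48],[0,0,0],0],[[0,0,48],[0,0,0],0],[[0,0,48],[0,0,0],0],[[-7,-40,0],[0,0,-0.02],0],[[-7,-40,0],[0,0,-0.02],0],[[-7,-40,0],[0,0,-0.02],0],[[-7,-40,0],[0,0,-0.02],0],[[-7,-40,0],[0,0,-0.02],0]])

```text
time: 15.2
ee_pos: [0.5033, -0.1615, 0.1516]
orientation: [[-0.993, 0.116, 0.002], [0.116, 0.993, -0.001], [-0.002, -0.001, -1.0]]
wrist_force: [0.2, -0.6, -3.1]
gripper_width: 0.0289
gripper_force: 65.5
```

step_arm(steps=[[[-7,-40,0],[0,0,0],0],[[-8,-43,0],[0,0,0],0],[[-8,-44,0],[0,0,0],0],[[0,0,0],[0,0,0],0],[[0,0,0],[0,0,0],0],[[0,0,-40],[0,0,0],0],[[0,0,-40],[0,0,0],0],[[0,0,-28],[0,0,0],0]])

```text
time: 16.0
ee_pos: [0.4801, -0.2849, 0.0409]
orientation: [[-0.993, 0.114, -0.001], [0.114, 0.993, 0.001], [0.001, 0.001, -1.0]]
wrist_force: [-0.1, 0.3, -2.6]
gripper_width: 0.0291
gripper_force: 65.6
```

step_arm(steps=[[[0,0,0],[0,0,0],0],[[0,0,0],[0,0,0],0],[[0,0,0],[0,0,0],0.5],[[0,0,0],[0,0,0],0.5],[[0,0,0],[0,0,0],0.5]])

```text
time: 16.5
ee_pos: [0.4812, -0.2872, 0.0434]
orientation: [[-0.993, 0.115, 0.002], [0.115, 0.993, -0.001], [-0.002, -0.001, -1.0]]
wrist_force: [1.0, -0.1, -0.3]
gripper_width: 0.0426
gripper_force: 0.0
```

step_arm(steps=[[[0,0,37],[0,0,0],0.5],[[0,0,37],[0,0,0],0.5],[[0,0,38],[0,0,0],0.5],[[21,36,0],[0,0,-0.08],0.4],[[21,36,0],[0,0,-0.08],0.4],[[21,36,0],[0,0,-0.08],0.4],[[21,36,0],[0,0,-0.08],0.4],[[21,36,0],[0,0,-0.08],0.4]])

```text
time: 17.3
ee_pos: [0.5863, -0.1055, 0.1551]
orientation: [[-0.868, 0.496, 0.001], [0.496, 0.868, -0.0], [-0.001, 0.0, -1.0]]
wrist_force: [0.2, -0.1, 0.1]
gripper_width: 0.0342
gripper_force: 0.0
```

step_arm(steps=[[[21,36,0],[0,0,0],0.4],[[21,36,0],[0,0,0],0.4],[[21,36,0],[0,0,0],0.4],[[22,35,0],[0,0,0],0.4],[[0,0,0],[0,0,0],0.4],[[0,0,0],[0,0,0],0.4],[[0,0,0],[0,0,0],0.4]])

```text
time: 18.0
ee_pos: [0.6701, 0.0354, 0.1545]
orientation: [[-0.87, 0.494, -0.0], [0.494, 0.87, -0.0], [0.0, -0.0, -1.0]]
wrist_force: [0.6, -0.2, -0.6]
gripper_width: 0.0344
gripper_force: 0.0
```

Run:
```python
from h import *
g=snap('wrist','w7'); s=robot.read_state(); print(s['ee_pos'],np.round(s['orientation'],3)[:,1],s['gripper_width'])
for P in([.671,.036,.008],[.671,.036,.044]): print(px('w7',P))
blobs('w7')
t=snap('top','t7')['img'][180:335,410:565,::-1]
o=np.zeros((460,790,3),np.uint8); o[:380,:400]=g['img'][60:440,120:520,::-1]; o[:380,405:785]=cv2.resize(t,(380,380),interpolation=cv2.INTER_CUBIC)
cv2.imwrite('pics/c7.png',o)
```

```text
[0.67003985 0.0350573  0.15456688] [ 0.494  0.869 -0.   ] 0.03413746554415899
[325.2 220.6]
[325.5 234.3]
[484.  138.4] 4476 [441 105  89  64] [485.  136.5] [63. 88.] 90.0
[327.  220.9] 5731 [299 169  58 119] [326.4 228.2] [ 57.  117.8] 1.5
[261.3 312.2] 358 [250 291  23  44] [261.5 312.7] [10.8 47.5] 16.9
[385.2 317.7] 465 [374 291  22  56] [385.6 317.5] [56.5 14.1] 78.9
[ 27.  392.4] 1685 [  0 330  66 121] [ 32.5 390. ] [120.  65.] 90.0
[278.4 407.8] 372 [271 389  16  36] [278.7 406.4] [36.2 13.6] 82.9
[467.4 468.6] 602 [449 455  40  25] [468.4 471.5] [37.8 22.2] 46.8
```

View pics/c7.png

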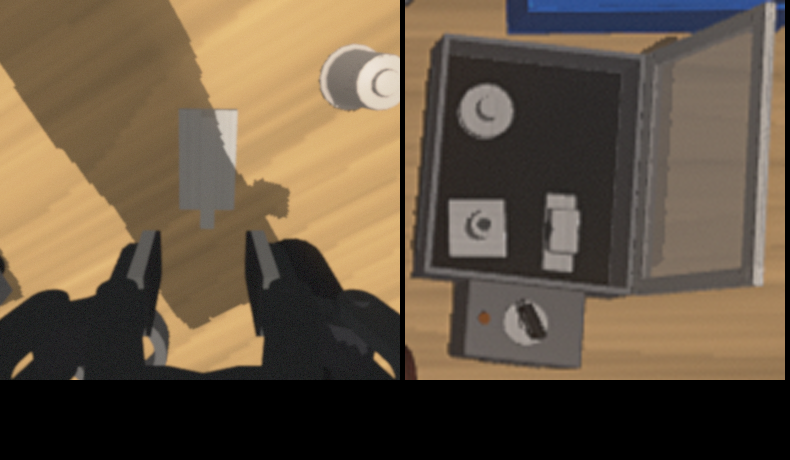

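The flange, pulley and bearing sit well inside the tub. The bracket is centred and aligned at (327,221).

step_arm(steps=[[[1,1.5,-35],[0,0,0],0.4],[[0,0,-35],[0,0,0],0.4],[[0,0,-35],[0,0,0],0.4],[[0,0,-35],[0,0,0],0.4],[[0,0,0],[0,0,0],0.4],[[0,0,0],[0,0,0],0],[[0,0,0],[0,0,0],0],[[0,0,0],[0,0,0],0]])

```text
time: 18.9
ee_pos: [0.673, 0.0373, 0.0166]
orientation: [[-0.87, 0.493, 0.003], [0.493, 0.87, -0.0], [-0.003, 0.001, -1.0]]
wrist_force: [-0.9, 0.1, 3.9]
gripper_width: 0.0092
gripper_force: 61.0
```

step_arm(steps=[[[0,0,47],[0,0,0],0],[[0,0,47],[0,0,0],0],[[0,0,47],[0,0,0],0],[[-8,-38,0],[0,0,0.08],0],[[-8,-38,0],[0,0,0.08],0],[[-8,-38,0],[0,0,0.08],0],[[-8,-38,0],[0,0,0.08],0],[[-8,-38,0],[0,0,0.07],0]])

```text
time: 19.7
ee_pos: [0.6313, -0.1539, 0.1567]
orientation: [[-0.993, 0.122, 0.002], [0.122, 0.993, -0.001], [-0.002, -0.0, -1.0]]
wrist_force: [-0.1, -0.9, -3.3]
gripper_width: 0.009
gripper_force: 60.1
```

step_arm(steps=[[[-7,-38,0],[0,0,0],0],[[-7,-38,0],[0,0,0],0],[[-7,-36,0],[0,0,0],0],[[-7,-36,0],[0,0,0],0],[[0,0,0],[0,0,0],0],[[0,0,-40],[0,0,0],0],[[0,0,-40],[0,0,0],0],[[0,0,-27],[0,0,0],0]])

```text
time: 20.5
ee_pos: [0.6027, -0.2995, 0.0468]
orientation: [[-0.992, 0.125, -0.001], [0.125, 0.992, 0.001], [0.001, 0.001, -1.0]]
wrist_force: [0.4, -0.1, -4.2]
gripper_width: 0.0089
gripper_force: 60.1
```

step_arm(steps=[[[0,0,0],[0,0,0],0],[[0,0,0],[0,0,0],0],[[0,0,0],[0,0,0],0.4],[[0,0,0],[0,0,0],0.4],[[0,0,0],[0,0,0],0.4]])

```text
time: 21.0
ee_pos: [0.6041, -0.3006, 0.0493]
orientation: [[-0.992, 0.125, 0.001], [0.125, 0.992, -0.001], [-0.001, -0.001, -1.0]]
wrist_force: [-0.4, -1.4, -1.0]
gripper_width: 0.034
gripper_force: 0.0
```

step_arm(steps=[[[0,0,40],[0,0,0],0.4],[[0,0,40],[0,0,0],0.4],[[-5,5,40],[0,0,0],0],[[-10,10,40],[0,0,0],0],[[-10,10,40],[0,0,0],0],[[-10,5,40],[0,0,0],0],[[-10,0,40],[0,0,0],0],[[-10,0,40],[0,0,0],0]])

```text
time: 21.8
ee_pos: [0.5479, -0.2699, 0.3707]
orientation: [[-0.992, 0.125, 0.001], [0.125, 0.992, -0.001], [-0.001, -0.001, -1.0]]
wrist_force: [0.7, -0.9, -0.0]
gripper_width: -0.0004
gripper_force: 0.0
```

step_arm(steps=[[[0,0,10],[0,0,0],0],[[0,0,0],[0,0,0],0]])

```text
time: 22.0
ee_pos: [0.549, -0.2708, 0.381]
orientation: [[-0.992, 0.126, 0.004], [0.126, 0.992, -0.003], [-0.004, -0.002, -1.0]]
wrist_force: [-0.1, 0.4, -0.4]
gripper_width: 0.0
gripper_force: 0.0
```

Run:
```python
from h import *
s=robot.read_state(); print(s['joint_positions'])
g=snap('top','t8')['img'][180:335,410:565,::-1]; cv2.imwrite('pics/c8.png',cv2.resize(g,(500,500)))
blobs('t8',(420,195,505,300),amin=40,vmin=80)
# lid angle estimate from the free edge's outer corners in the first top picture
from scipy.optimize import least_squares
c=np.array([.5485,-.2547])
def corner(x,th,p):
    a=p[2];ex=np.array([np.cos(a),np.sin(a)]);ey=np.array([-ex[1],ex[0]])
    y=-.106+.226*np.cos(th)-.008*np.sin(th); z=.096+.226*np.sin(th)+.008*np.cos(th)
    return [*(p[:2]+x*ex+y*ey),z]
m=lambda x,y:np.array([410+x/3.871,180+y/3.871])
def rim(p,x,y):
    a=p[2]; return [*(p[:2]+x*np.array([np.cos(a),np.sin(a)])+y*np.array([-np.sin(a),np.cos(a)])),.095]
ob=[m(65,55),m(355,462),m(35,432),m(581,3),m(560,450)]
f=lambda p:np.concatenate([px('top',rim(p,.126,.106))-ob[0],px('top',rim(p,-.126,-.106))-ob[1],px('top',rim(p,-.126,.106))-ob[2],px('top',corner(.126,p[3],p))-ob[3],px('top',corner(-.126,p[3],p))-ob[4],.3*(px('w4',rim(p,-.126,.106))-[458,317])])
r=least_squares(f,[*c,-.122,1.7]); print(r.x,r.fun.round(1))
```

```text
[-3.30969874e+01  2.57542887e+01  2.68766713e+01  9.08484631e+01
  2.16974622e-03 -2.58774350e+01]
[440.9 223.4] 302 [432 214  20  21] [440.5 223. ] [16.3 21.9] 45.0
[475.  269.2] 108 [470 260  10  20] [475.2 269.8] [ 6.6 20.9] 18.4
[430.5 268.5] 45 [429 262   5  13] [431. 268.] [12.  4.] 90.0
[434.3 279.7] 83 [429 276  13   8] [435.  279.5] [ 7. 12.] 90.0
[ 0.5485 -0.2547 -0.122   1.7   ] [-0.3 -0.6  1.2  1.7 -1.  -0.3 -1.5  0.8 -1.9  0.9  1.7 -0.9]
```

step_arm(steps=[[[-11,-39,0],[0,0,0],0],[[-11,-39,0],[0,0,0],0],[[-11,-39,0],[0,0,0],0],[[-11,-39,0],[0,0,0],0],[[-12,-38,0],[0,0,0],0],[[0,0,0],[0,0,0],0],[[0,0,0],[0,0,0],0]])

```text
time: 22.75
ee_pos: [0.4919, -0.4649, 0.3761]
orientation: [[-0.992, 0.127, -0.002], [0.127, 0.992, 0.003], [0.002, 0.002, -1.0]]
wrist_force: [-0.3, 0.4, 0.3]
gripper_width: 0.0001
gripper_force: 0.0
```

Run:
```python
import numpy as np
ex=np.array([np.cos(-.122),np.sin(-.122)]);ey=np.array([-ex[1],ex[0]]);c=np.array([.5485,-.2547])-.03*ex
L=None
for th in np.arange(1.75,-0.06,-.125):
    t=max(th,0); h=.0145*np.sin(t)+.008; r=.19
    y=-.106+r*np.cos(th)-h*np.sin(th); z=.096+r*np.sin(th)+h*np.cos(th)
    w=np.array([*(c+y*ey),z]); print(round(th,3),w.round(4),(None if L is None else (1000*(w-L)).round(0))); L=w
```

```text
1.75 [ 0.499  -0.4116  0.279 ] None
1.625 [ 0.5018 -0.3888  0.2845] [ 3. 23.  6.]
1.5 [ 0.5047 -0.3652  0.2871] [ 3. 24.  3.]
1.375 [ 0.5077 -0.3412  0.2867] [ 3. 24. -0.]
1.25 [ 0.5106 -0.3173  0.2832] [ 3. 24. -4.]
1.125 [ 0.5135 -0.2938  0.2765] [ 3. 23. -7.]
1.0 [ 0.5162 -0.2712  0.2668] [  3.  23. -10.]
0.875 [ 0.5189 -0.25    0.2541] [  3.  21. -13.]
0.75 [ 0.5213 -0.2304  0.2386] [  2.  20. -15.]
0.625 [ 0.5234 -0.2129  0.2205] [  2.  17. -18.]
0.5 [ 0.5252 -0.1979  0.2002] [  2.  15. -20.]
0.375 [ 0.5267 -0.1856  0.178 ] [  2.  12. -22.]
0.25 [ 0.5279 -0.1764  0.1542] [  1.   9. -24.]
0.125 [ 0.5286 -0.1704  0.1294] [  1.   6. -25.]
0.0 [ 0.5289 -0.1677  0.104 ] [  0.   3. -25.]
```

step_arm(steps=[[[0,0,-33],[0,0,0],0],[[0,0,-32],[0,0,0],0],[[0,0,-32],[0,0,0],0],[[0,0,0],[0,0,0],0],[[2,18,0],[0,0,0],0],[[2,18,0],[0,0,0],0],[[2,17,0],[0,0,0],0],[[3,20,6],[0,0,0],0]])

```text
time: 23.55
ee_pos: [0.5019, -0.3904, 0.2885]
orientation: [[-0.992, 0.125, 0.0], [0.125, 0.992, -0.001], [-0.0, -0.001, -1.0]]
wrist_force: [0.0, -2.6, -1.2]
gripper_width: -0.0003
gripper_force: 1.2
```

step_arm(steps=[[[3,24,3],[0,0,0],0],[[3,24,0],[0,0,0],0],[[3,24,-4],[0,0,0],0],[[3,23,-7],[0,0,0],0],[[3,23,-10],[0,0,0],0],[[3,21,-13],[0,0,0],0]])

```text
time: 24.15
ee_pos: [0.5203, -0.2509, 0.2583]
orientation: [[-0.992, 0.125, 0.002], [0.125, 0.992, -0.002], [-0.002, -0.001, -1.0]]
wrist_force: [-0.9, -1.5, 1.3]
gripper_width: 0.0
gripper_force: 0.9
```

step_arm(steps=[[[2,20,-15],[0,0,0],0],[[2,17,-18],[0,0,0],0],[[2,15,-20],[0,0,0],0],[[2,12,-22],[0,0,0],0],[[1,9,-24],[0,0,0],0],[[1,6,-25],[0,0,0],0],[[0,3,-15],[0,0,0],0],[[0,0,-8],[0,0,0],0]])

```text
time: 24.95
ee_pos: [0.5298, -0.169, 0.1095]
orientation: [[-0.992, 0.124, -0.0], [0.124, 0.992, 0.001], [0.0, 0.001, -1.0]]
wrist_force: [-0.5, 0.6, 1.2]
gripper_width: -0.0002
gripper_force: 0.5
```

step_arm(steps=[[[0,0,-4],[0,0,0],0],[[0,0,-2],[0,0,0],0],[[0,0,0],[0,0,0],0],[[0,0,0],[0,0,0],0]])

```text
time: 25.35
ee_pos: [0.53, -0.1708, 0.1041]
orientation: [[-0.992, 0.126, 0.001], [0.126, 0.992, -0.001], [-0.001, -0.001, -1.0]]
wrist_force: [-0.6, 0.7, 3.0]
gripper_width: 0.0001
gripper_force: 1.5
```

step_arm(steps=[[[0,0,-2],[0,0,0],0],[[0,0,-2],[0,0,0],0],[[0,0,0],[0,0,0],0],[[0,0,0],[0,0,0],0]])

```text
time: 25.75
ee_pos: [0.5301, -0.1709, 0.1036]
orientation: [[-0.992, 0.126, 0.003], [0.126, 0.992, -0.002], [-0.003, -0.001, -1.0]]
wrist_force: [-13.3, 5.5, 44.1]
gripper_width: -0.0
gripper_force: 22.2
```

The lid is down on its stop (44 N at z = 0.1036). Next, the key.

step_arm(steps=[[[0,0,30],[0,0,0],0],[[0,0,40],[0,0,0],0],[[0,0,40],[0,0,0],0],[[-36,-15.5,0],[0,0,0.144],0.6],[[-36,-15.5,0],[0,0,0.144],0.6],[[-36,-15.5,0],[0,0,0.144],0.6],[[-36,-15.5,0],[0,0,0.144],0.6],[[0,0,0],[0,0,0],0.6]])

```text
time: 26.55
ee_pos: [0.3822, -0.2335, 0.2098]
orientation: [[-0.899, -0.439, -0.001], [-0.439, 0.899, -0.001], [0.001, -0.0, -1.0]]
wrist_force: [0.5, -0.4, 0.7]
gripper_width: 0.0513
gripper_force: 0.0
```

step_arm(steps=[[[0,0,0],[0,0,0],0.6],[[0,0,0],[0,0,0],0.6]])

```text
time: 26.75
ee_pos: [0.3862, -0.2325, 0.2096]
orientation: [[-0.901, -0.434, 0.001], [-0.434, 0.901, -0.0], [-0.001, -0.001, -1.0]]
wrist_force: [0.8, -0.7, 0.4]
gripper_width: 0.0513
gripper_force: 0.0
```

Run:
```python
from h import *
g=snap('wrist','w9'); s=robot.read_state(); print(s['ee_pos'],np.round(s['orientation'],3)[:,1],s['gripper_width'])
print(px('w9',[.386,-.233,.14]),px('w9',[.386,-.233,.108]))
t=snap('top','t9')['img'][180:335,410:565,::-1]
o=np.zeros((600,800,3),np.uint8); o[:480,:400]=g['img'][:,120:520,::-1]; o[:390,405:795]=cv2.resize(t,(390,390),interpolation=cv2.INTER_CUBIC)
s2=snap('scene','s9')['img'][235:345,375:450,::-1]; o[395:600,410:550]=cv2.resize(s2,(140,205))
cv2.imwrite('pics/c9.png',o)
```

```text
[ 0.38628933 -0.23232788  0.20949626] [-0.435  0.901 -0.001] 0.051254730805187464
[321.8 253.7] [321.9 237.1]
```

View pics/c9.png

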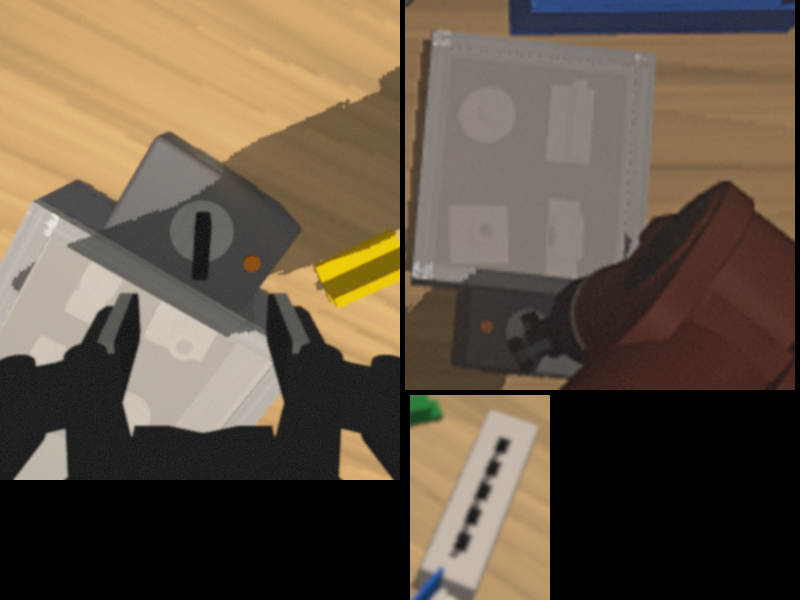

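The lid lies flat over all four parts, and the toggles are still off. The key bow is at (321,247), between the fingers. Descending to grip it.

step_arm(steps=[[[0,0,-35],[0,0,-0.03],0.6],[[0,0,-35],[0,0,0],0.6],[[0,0,-30],[0,0,0],0.6],[[0,0,0],[0,0,0],0.6],[[0,0,0],[0,0,0],0.6],[[0,0,0],[0,0,0],0],[[0,0,0],[0,0,0],0],[[0,0,0],[0,0,0],0]])

```text
time: 27.7
ee_pos: [0.3866, -0.2336, 0.1106]
orientation: [[-0.913, -0.408, 0.002], [-0.408, 0.913, -0.003], [-0.001, -0.003, -1.0]]
wrist_force: [-2.2, -2.7, 8.4]
gripper_width: 0.009
gripper_force: 61.4
```

step_arm(steps=[[[0,0,0],[0,0,-0.12],0],[[0,0,0],[0,0,-0.12],0],[[0,0,0],[0,0,-0.12],0],[[0,0,0],[0,0,-0.12],0],[[0,0,0],[0,0,-0.12],0],[[0,0,0],[0,0,-0.12],0],[[0,0,0],[0,0,-0.12],0],[[0,0,0],[0,0,-0.12],0]])

```text
time: 28.5
ee_pos: [0.3866, -0.2327, 0.1106]
orientation: [[-0.855, 0.518, 0.003], [0.518, 0.855, -0.001], [-0.003, 0.001, -1.0]]
wrist_force: [0.9, 3.2, 7.5]
gripper_width: 0.0093
gripper_force: 58.5
```

step_arm(steps=[[[0,0,0],[0,0,-0.04],0],[[0,0,0],[0,0,0],0],[[0,0,0],[0,0,0],0],[[0,0,0],[0,0,0],0],[[0,0,0],[0,0,0],0],[[0,0,0],[0,0,0],0],[[0,0,0],[0,0,0],0],[[0,0,0],[0,0,0],0]])

```text
time: 29.3
ee_pos: [0.3866, -0.2327, 0.1106]
orientation: [[-0.837, 0.547, 0.003], [0.547, 0.837, -0.001], [-0.003, 0.001, -1.0]]
wrist_force: [0.9, 1.7, 7.6]
gripper_width: 0.0088
gripper_force: 58.5
```

Run:
```python
from h import *
s=robot.read_state(); R=np.array(s['orientation']); print(s['ee_pos'],np.arctan2(R[1,1],R[0,1]),s['wrist_torque'],s['wrist_force'],s['gripper_width'])
```

```text
[ 0.38663087 -0.23271079  0.11059677] 0.9914508559070567 [ 0.51149864 -0.20935539  0.09448393] [0.89180092 1.66113628 7.56277581] 0.008776287607283495
```

step_arm(steps=[[[0,0,0],[0,0,-0.05],0],[[0,0,0],[0,0,-0.05],0],[[0,0,0],[0,0,0],0],[[0,0,0],[0,0,0],0],[[0,0,0],[0,0,0],0],[[0,0,0],[0,0,0],0],[[0,0,0],[0,0,0],0],[[0,0,0],[0,0,0],0]])

```text
time: 30.1
ee_pos: [0.3868, -0.2328, 0.1106]
orientation: [[-0.779, 0.627, 0.003], [0.627, 0.779, -0.001], [-0.003, 0.001, -1.0]]
wrist_force: [1.1, 2.7, 6.0]
gripper_width: 0.009
gripper_force: 67.6
```

Run:
```python
from h import *
s=robot.read_state(); R=np.array(s['orientation']); print(np.arctan2(R[1,1],R[0,1]),s['wrist_torque'],s['wrist_force'],s['gripper_width'],s['time'])
```

```text
0.8931114966162735 [ 0.27992924 -0.26947716  1.26585933] [1.05917344 2.67749755 6.04612424] 0.008951101815684117 30.1
```

The torque jumped to 1.27 N m, so the key is on its start stop and has been held there for over a second. I'll open wide and lift off.

step_arm(steps=[[[0,0,0],[0,0,0],1],[[0,0,0],[0,0,0],1],[[0,0,0],[0,0,0],1],[[0,0,0],[0,0,0],1],[[0,0,30],[0,0,0],1],[[0,0,40],[0,0,0],1],[[0,0,40],[0,0,0],1],[[-20,30,30],[0,0,0],1]])

```text
time: 30.9
ee_pos: [0.3673, -0.2047, 0.2516]
orientation: [[-0.777, 0.63, 0.003], [0.63, 0.777, -0.003], [-0.004, -0.0, -1.0]]
wrist_force: [0.4, 0.2, 1.0]
gripper_width: 0.0857
gripper_force: 0.0
```

step_arm(steps=[[[-10,40,0],[0,0,0],1],[[-10,40,0],[0,0,0],1],[[-10,40,0],[0,0,0],1],[[0,0,0],[0,0,0],1],[[0,0,0],[0,0,0],1],[[0,0,0],[0,0,0],1]])

```text
time: 31.5
ee_pos: [0.3359, -0.083, 0.2494]
orientation: [[-0.777, 0.629, 0.0], [0.629, 0.777, -0.0], [-0.001, -0.0, -1.0]]
wrist_force: [0.2, -0.2, -0.5]
gripper_width: 0.0851
gripper_force: 0.0
```

Run:
```python
from h import *
# key direction check in the top view, dark pixels on the pale disc
for f in('top','t10'):
    if f=='t10': snap('top',f)
    a=cv2.imread('pics/'+f+'.png'); q=px('top',[.386,-.233,.13]).astype(int)
    w=cv2.cvtColor(a[q[1]-9:q[1]+10,q[0]-9:q[0]+10],cv2.COLOR_BGR2GRAY); print(q,w.min())
    p=np.argwhere(w<45)[:,::-1].astype(float); m=p.mean(0); v=np.linalg.svd(p-m)[2][0]; print(len(p),m,np.degrees(np.arctan2(v[1],v[0])))
s=robot.read_state(); print(s['ee_pos'],s['wrist_force'],s['gripper_width'],s['time'])
```

```text
[461 310] 27
63 [9.58730159 9.79365079] -116.94822769491175
[461 310] 40
15 [12.2         2.33333333] 25.68430331562898
[ 0.33583926 -0.08317236  0.24929304] [-0.21429557 -0.47075397 -0.16917972] 0.08566525852720044 31.55
```

step_arm(steps=[[[0,40,0],[0,0,0],1],[[0,40,0],[0,0,0],1],[[0,40,0],[0,0,0],1],[[0,40,0],[0,0,0],1],[[0,40,0],[0,0,0],1],[[0,40,0],[0,0,0],1],[[0,0,0],[0,0,0],1],[[0,0,0],[0,0,0],1]])

```text
time: 32.35
ee_pos: [0.3358, 0.1578, 0.249]
orientation: [[-0.779, 0.628, -0.001], [0.628, 0.779, -0.001], [0.0, -0.001, -1.0]]
wrist_force: [-1.2, -0.1, 0.0]
gripper_width: 0.0851
gripper_force: 0.0
```

Run:
```python
from h import *
snap('top','t11')
q=px('top',[.386,-.233,.13]).astype(int); W=[]
for f in('top','t11'):
    a=cv2.imread('pics/'+f+'.png'); w=cv2.cvtColor(a[q[1]-9:q[1]+10,q[0]-9:q[0]+10],cv2.COLOR_BGR2GRAY).astype(int); W.append(w)
    p=np.argwhere(w<45)[:,::-1].astype(float); m=p.mean(0); v=np.linalg.svd(p-m)[2][0]; print(len(p),m,np.degrees(np.arctan2(v[1],v[0])))
print(abs(W[0]-W[1]).mean(),abs(W[0]-W[1]).max())
d=cv2.absdiff(cv2.imread('pics/top.png'),cv2.imread('pics/t11.png')).max(2)
for n,P in dict(spool=[.666,.16,.03],brush=[.4,.085,.01],tape=[.75,-.1,.02],pump=[.77,.06,.05],carton=[.75,.27,.05],mug=[.55,.55,.05],green=[.43,.2,.02],yellow=[.38,-.07,.02]).items():
    u,v=px('top',P).astype(int); print(n,d[v-18:v+19,u-18:u+19].mean().round(1))
```

```text
63 [9.58730159 9.79365079] -116.94822769491175
45 [ 9.77777778 10.04444444] 62.71090284880073
2.4598337950138505 10
spool 5.1
brush 61.5
tape 4.4
pump 4.3
carton 4.4
mug 4.6
green 43.1
yellow 5.7
```

```bash
python3 -c "
from workcell import robot; print(robot.hand_in())"
```

```text
the job is handed in; nothing more can be done
None
```

The batch is started and handed in, though no verdict came back: flange, pulley, bearing and bracket are in the tub (no link was on the bench), all five toggles look off, the lid is shut, and the key was held at start for over a second and is back at run; the arm hid the brush in the last top view, so I couldn't recheck it, and the other bystanders showed no movement.

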